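Start the balcony hob

ROBOT

A 6-joint arm with a two-finger parallel gripper is mounted at the origin on the work surface. World frame = base frame: x ahead of the robot, y to its left, z up, the work surface at z = 0. Lengths are in m, angles in rad, forces in N, time in s.
With the tool pointing down it reaches from about 0.275 to 0.875 m from the base axis. Payload 12.5 kg.
Tool frame: the origin (TCP) lies midway between the tips of the shut fingers; the grasp point (between the pads) lies 19 mm behind it (env.grip_point_offset is the distance from the TCP to the grasp point, in m); z points along the fingers, y is the line along which they close (so a half turn about z gives the same grasp; the last joint's range is limited). The gripper opens to 85 mm and grips with 20 to 120 N. Pads are 22 mm wide; open, the fingers measure 114 mm over their backs; the gripper's body (76 mm by 85 mm) begins 54 mm behind the grasp point. The pads swing forward as they close: fully open they stand 13 mm farther back than shut.
Start: joints at [-0.085, 0.351, 1.652, -0, 1.139, -0.085], TCP at [0.55, 0, 0.231] pointing down, gripper open.
Joint ranges: [-2.75, 2.75], [-0.79, 2.1], [0.01, 2.65], [-1.57, 4.71], [0.07, 3.14], [-2.87, 2.87]. Speed limits (rad/s): [2.22, 2.22, 2.79, 3.14, 3.14, 3.14].

INTERFACE

Orientations are given as a unit quaternion [x, y, z, w].
In Python, from workcell import env gives the robot as it stands. Calls block until the motion is done:
- env.move_pose(position, orientation): joint-space move of the TCP to a pose.
- env.move_linear(position, orientation=None, speed=0.15): straight line of the TCP; orientation=None keeps the orientation; speed is the mean speed in m/s.
- env.move_joints(angles): joint-space move.
- env.set_gripper(opening, strength=None): finger opening in m; strength is the grip in N (None keeps the last); returns when the fingers have stopped.
- env.sleep(seconds).
- env.inverse_kinematics(position, orientation): joint angles nearest the present ones, or None.
- env.snapshot(name): name is "scene" or "side" or "wrist"; returns a dict with "image" (420x560x3 uint8, blue, green, red), "mtx" (3x3 intrinsics, pixels), "distortion" ([k1, k2, p1, p2, k3] as OpenCV has them; the pictures are not rectified), "R" (3x3) and "t" (3): a world point X has camera coordinates R X + t; the wrist camera has in their place "mount" (4x4, takes a point from camera to tool coordinates, whose origin is the TCP and whose axes are the flange's). Camera axes: x right, y down, z forward; pixel columns grow to the right and rows downward; lengths in m; the calibration is good to about 2 mm. A picture is of the moment at which its call begins: read the wrist's pose just before it. There is no depth.
A pose or a line that the arm cannot do raises env.Unreachable and nothing moves.
- env.hand_in(): hands the job in; it is judged then, once.
Readings, each from a call of its own:
- env.read_time(): time.
- env.read_joints(): joint angles.
- env.read_dq(): joint speeds.
- env.read_tau(): joint torques, N m.
- env.read_position(): TCP position.
- env.read_tool_rot(): TCP orientation.
- env.read_force(): force on the tool from outside, world axes, zero at the start.
- env.read_moment(): the same for the moment, N m.
- env.read_gripper_width(): finger opening in m.
- env.read_grasp_force(): force on a finger pad.
Only numpy, scipy, OpenCV 4.12 (cv2) and the standard library are available. Lean on these libraries where they do the work, as an engineer would, in place of code of your own. Each camera call takes 0.05 s, during which the arm holds its last target. There are 200 camera calls.

TASK

Get the induction hob heating by pressing its controls with the fingertips, in this order: first push the white-dotted far half of the black rocker fully down to switch it on, then press the yellow key fully down, and last the green key fully down. Leave the red and blue keys unpressed, and do not lift or move the pot, cup or jar.

Things in the scene. Friction and masses are not known exactly. Their poses are not given: they have to be found in the camera images.
- hob: fixed white induction hob, 350 (x) by 340 (y) by 60 mm high; origin: centre of its underside, z up. Its front (-x) edge carries an aluminium control strip, middle line at x = -134 mm: one rocker and four coloured keys in a row along y, centres 60 mm apart, caps 28 mm apart, in an order that differs each time. The black glass behind the strip carries the pot
- rocker (a joint): black rocker, the main switch, 56 (along the hob's x) by 32 mm, white dot on its far half. It tilts about its middle, which is 14 mm above the hob's top. 0: off, near half down, far half raised (sloping 0.2 rad); 0.4: on, far half fully down; starts at 0 to 0.05. Stays where it is left: about 3 N at the dot moves it, no spring return
- rocker_far (a point): the white dot: point on the rocker's top surface, 18 mm beyond its tilt axis and 10 mm from its far end; moves with the rocker, and sinks about 7 mm from off to on. Its y axis is the tilt axis (parallel to the hob's y)
- key_yellow (a joint): square yellow push key, cap 32 x 32 mm, 12 mm thick. It travels straight down and stays where it is left: a steady drag of about 3 N, no spring return. Joint value in m: 0 fully up (cap top 14 mm above the hob's top), 0.008 fully down at the stop; starts up to 1 mm down
- key_yellow_top (a point): centre of the top face of the yellow key's cap; moves with the key; x and y axes along the hob's
- key_green (a joint): square green push key, cap 32 x 32 mm, 12 mm thick. It travels straight down and stays where it is left: a steady drag of about 3 N, no spring return. Joint value in m: 0 fully up (cap top 14 mm above the hob's top), 0.008 fully down at the stop; starts up to 1 mm down
- key_green_top (a point): centre of the top face of the green key's cap; moves with the key; x and y axes along the hob's
- key_red (a joint): square red push key, cap 32 x 32 mm, 12 mm thick. It travels straight down and stays where it is left: a steady drag of about 3 N, no spring return. Joint value in m: 0 fully up (cap top 14 mm above the hob's top), 0.008 fully down at the stop; starts up to 1 mm down
- key_red_top (a point): centre of the top face of the red key's cap; moves with the key; x and y axes along the hob's
- key_blue (a joint): square blue push key, cap 32 x 32 mm, 12 mm thick. It travels straight down and stays where it is left: a steady drag of about 3 N, no spring return. Joint value in m: 0 fully up (cap top 14 mm above the hob's top), 0.008 fully down at the stop; starts up to 1 mm down
- key_blue_top (a point): centre of the top face of the blue key's cap; moves with the key; x and y axes along the hob's
- pot: empty open steel pot, about 150 mm across and 60 mm high, with two small side handles, loose on the hob's glass; origin: centre of its underside, z up
- cup: open steel cup, 72 mm across the rim, 85 mm high, loose on the ledge close to the hob's left side; origin: centre of its underside, z up
- jar: glass jar with orange seal and wire swing-top, shut, 90 mm across, 120 mm high, loose on the ledge to the hob's right; origin: centre of its underside, z up
Things that resemble listed ones, but are neither listed nor needed, are in the scene too. There is more than one size of the jar; the one meant has the size given above.

How it is judged:
On the way, in this order (a step that is already met when the one before it is completed fails the run):
1. the rocker is switched on (value of joint rocker above 0.34 rad), for 0.2 s.
2. the yellow key is down (value of joint key_yellow above 0.0065 m), for 0.2 s.
3. the green key is down (value of joint key_green above 0.0065 m), for 0.2 s.
At the end, for the whole second after the job is handed in: The rocker stands at 0.34 rad or more (of 0.4), the yellow and green keys are at least 6.5 mm (of 8) down, the red and blue keys less than 3 mm down, and pot, cup and jar are within 20 mm of where they started and upright within 0.15 rad (value of joint rocker above 0.34 rad and value of joint each of key_yellow, key_green above 0.0065 m and value of joint each of key_red, key_blue below 0.003 m and distance of each of pot, cup, jar from where it was at the start of the episode below 0.02 m and angle between each of pot, cup, jar's own z axis and vertical below 0.15 rad); the robot touches nothing.
It fails at once if the red or blue key is pressed (3 mm) (value of joint any of key_red, key_blue above 0.003 m).
It fails at once if the yellow key is pressed (3 mm) before the rocker is on (value of joint key_yellow above 0.003 m and not (value of joint rocker above 0.34 rad)).
It fails at once if the green key is pressed (3 mm) before the rocker is on and the yellow key down (value of joint key_green above 0.003 m and (not (value of joint rocker above 0.34 rad) or not (value of joint key_yellow above 0.0065 m))).
It fails at once if pot, cup or jar is lifted, shifted by 20 mm or tipped (distance of any of pot, cup, jar from where it was at the start of the episode above 0.02 m or angle between any of pot, cup, jar's own z axis and vertical above 0.3 rad).
It also fails if it takes over 48 s, if anything falls off the work surface, if the arm or the gripper's body presses on something with over 40 N, if the wrist force passes 120 N, or if a joint passes its speed limit or range.

## Working session

There is one attempt and no reset: what is moved stays moved. The work goes in short steps, each a Python script; the robot and the scene stay as the last script left them, time stands still between calls to the robot, and variables do not carry over. Pictures are saved under pics/ and viewed, at most 10 in all, crops included, and the job is handed in when it is done.

```bash
mkdir -p pics; python3 - <<'E'
from workcell import env
import cv2,pickle
d={n:env.snapshot(n) for n in("scene","side","wrist")}
d['pos']=env.read_position();d['rot']=env.read_tool_rot()
pickle.dump(d,open('s0.pkl','wb'))
for n in("scene","wrist"): cv2.imwrite(f'pics/{n}0.png',cv2.resize(d[n]['image'],(800,600)))
print(env.read_time(),d['pos'],d['rot'],d['wrist']['mount'],d['wrist']['mtx'])
E
```

```text
0.15 [5.49757415e-01 6.19870919e-05 2.30887132e-01] [ 7.07103712e-01  7.07109720e-01 -2.76697448e-04 -3.27692243e-04] [[ 6.26670725e-04 -9.60861941e-01 -2.77026963e-01  7.08238784e-02]
 [ 9.99999437e-01  8.39244154e-04 -6.48772204e-04  1.10170089e-03]
 [ 8.55873779e-04 -2.77026401e-01  9.60861926e-01 -1.42951694e-01]
 [ 0.00000000e+00  0.00000000e+00  0.00000000e+00  1.00000000e+00]] [[318.31361514   0.         282.89486839]
 [  0.         318.31361514 203.25840122]
 [  0.           0.           1.        ]]
```

View pics/scene0.png

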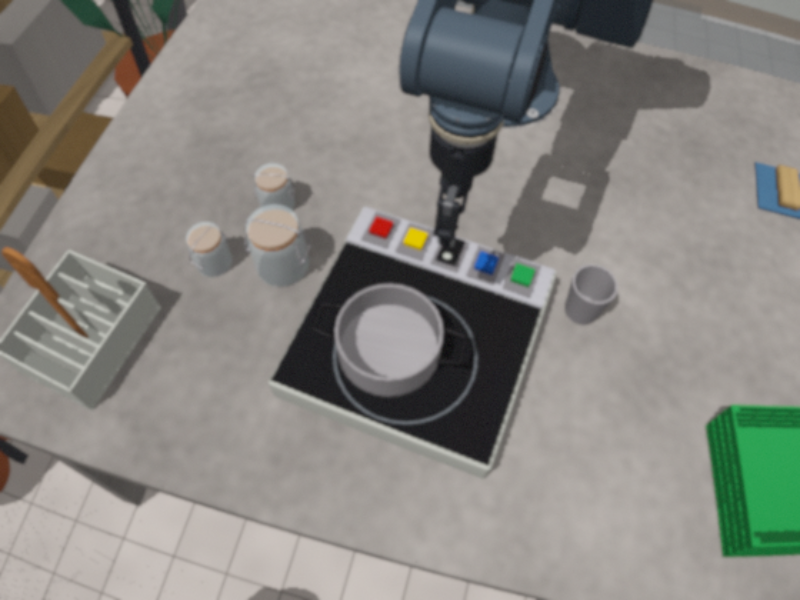

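View pics/wrist0.png

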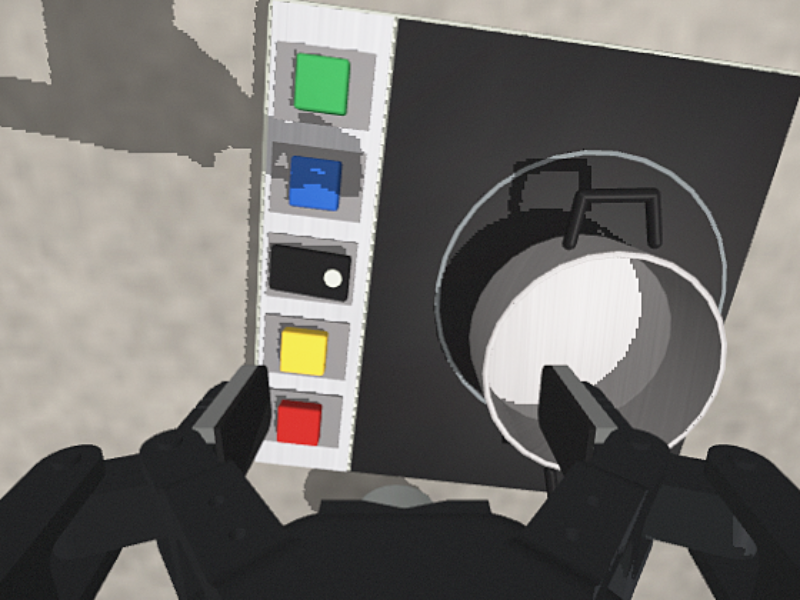

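The wrist view shows, from left (+y) to right, green (321,84), blue (317,181), the rocker with its dot at (333,278), yellow (304,352) and red (299,424), all in 800x600 pixels. I'll fit the hob pose to these points.

```bash
cat > h.py <<'E'
import numpy as np,cv2
from scipy.spatial.transform import Rotation as Ro
from scipy.optimize import least_squares
def model(p,dz=0):  # p: x,y,yaw,ztop -> green,blue,dot,yellow,red in world
    L=np.array([[-.134,.12,.0135],[-.134,.06,.0135],[-.116,0,.0176],[-.134,-.06,.0135],[-.134,-.12,.0135]])
    c,s=np.cos(p[2]),np.sin(p[2])
    return np.c_[p[0]+c*L[:,0]-s*L[:,1],p[1]+s*L[:,0]+c*L[:,1],p[3]+L[:,2]]
def proj(s,X,pos=None,rot=None):
    if 'mount' in s and s['mount'] is not None:
        T=np.eye(4);T[:3,:3]=Ro.from_quat(rot).as_matrix();T[:3,3]=pos
        M=np.linalg.inv(T@np.array(s['mount']));R,t=M[:3,:3],M[:3,3]
    else: R,t=np.array(s['R']),np.array(s['t'])
    return cv2.projectPoints(np.float64(X),cv2.Rodrigues(R)[0],t,np.float64(s['mtx']),np.float64(s['distortion']))[0][:,0]
E
python3 - <<'E'
from h import *;import pickle
d=pickle.load(open('s0.pkl','rb'))
uv=np.array([[321,84],[317,181],[333,278],[304,352],[299,424]])/800*560
for fz in(0,1):
    f=lambda p:(proj(d['wrist'],model(p if fz else [*p[:3],.06]),d['pos'],d['rot'])-uv).ravel()
    r=least_squares(f,[.65,0,0,.06]);print(r.x.round(4),r.fun.reshape(-1,2).round(1).tolist())
    p=r.x if fz else [*r.x[:3],.06]
    print(model(p).round(4).tolist());print((proj(d['scene'],model(p))/560*800).round().tolist())
E
```

```text
[ 0.6188 -0.0192 -0.1224  0.06  ] [[0.7, -1.3], [-1.3, 0.9], [1.0, -0.9], [-0.3, 0.6], [-0.2, 1.2]]
[[0.5004, 0.1162, 0.0735], [0.4931, 0.0567, 0.0735], [0.5037, -0.0051, 0.0776], [0.4785, -0.0624, 0.0735], [0.4712, -0.122, 0.0735]]
[[522.0, 273.0], [486.0, 260.0], [446.0, 255.0], [414.0, 236.0], [380.0, 225.0]]
[ 0.6183 -0.0196 -0.122   0.0574] [[0.6, -0.3], [-1.3, 1.2], [0.9, -1.1], [-0.2, -0.0], [-0.1, 0.2]]
[[0.4999, 0.1158, 0.0709], [0.4926, 0.0563, 0.0709], [0.5032, -0.0055, 0.075], [0.478, -0.0628, 0.0709], [0.4707, -0.1224, 0.0709]]
[[522.0, 273.0], [485.0, 261.0], [446.0, 256.0], [414.0, 237.0], [380.0, 226.0]]
```

The fit is consistent: z comes out at 60 mm unforced to within 3 mm, and the scene camera agrees within about 3 px. Next I shut the gripper with its closing line along the hob's y axis and press the rocker.

```bash
cat >> h.py <<'E'
P=[.6188,-.0192,-.1224,.06]
def hob(x,y,z):
    c,s=np.cos(P[2]),np.sin(P[2]);return np.array([P[0]+c*x-s*y,P[1]+s*x+c*y,z])
c,s=np.cos(P[2]),np.sin(P[2])
Q=Ro.from_matrix(np.array([[-c,-s,0],[-s,c,0],[0,0,-1.]])).as_quat()
def press(env,x,y,z0,zmin,fmax=25):
    env.move_linear(hob(x,y,z0),Q,speed=.08)
    f0=env.read_force()[2];log=[];z=z0
    while z>zmin:
        z-=.001;env.move_linear(hob(x,y,z),Q,speed=.01)
        f=env.read_force()[2]-f0;log.append((round(float(env.read_position()[2])*1e3,1),round(float(f),1)))
        if f>fmax:break
    env.sleep(.3);print(log)
    env.move_linear(hob(x,y,.12),Q,speed=.1)
    print(env.read_time())
E
python3 - <<'E'
from h import *;from workcell import env
env.set_gripper(0)
env.move_pose(hob(-.113,0,.13),Q);print(env.read_position(),hob(-.113,0,.13),env.read_joints().round(2) if hasattr(env.read_joints(),'round') else env.read_joints())
press(env,-.113,0,.086,.066)
s=env.snapshot('wrist');cv2.imwrite('pics/w1.png',cv2.resize(s['image'],(800,600)))
E
```

```text
[ 0.50692905 -0.00540736  0.13023847] [ 0.50664541 -0.00540331  0.13      ] [-0.1   0.41  1.85  0.    0.88 -1.55]
[(85.3, 0.0), (84.0, 0.4), (82.9, -0.1), (81.9, 0.0), (80.9, 0.4), (79.9, -0.5), (79.0, -0.5), (78.0, 0.3), (77.1, 1.6), (76.0, 2.0), (75.0, 2.2), (73.9, 1.5), (73.0, 3.4), (71.9, 4.2), (70.9, 4.5), (70.5, 13.8), (70.2, 23.1), (69.9, 34.9)]
8.4
```

View pics/w1.png

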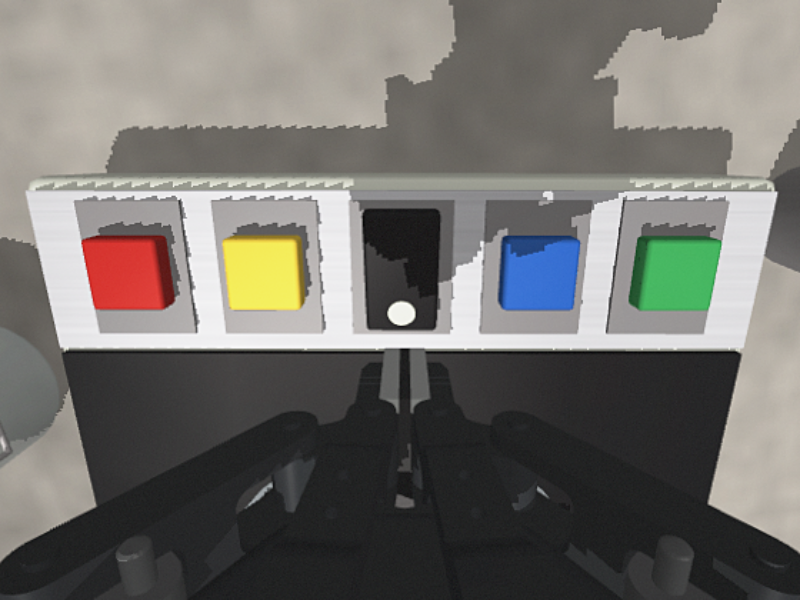

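The picture shows the rocker seated with its dot at (401,313), in line with the fingers, and all four keys still up. The force trace hit a hard stop at about 70.5 mm, which matches fully on. Yellow and then green are next.

```bash
python3 - <<'E'
from h import *;from workcell import env
env.move_linear(hob(-.134,-.06,.12),Q);press(env,-.134,-.06,.080,.062)
env.move_linear(hob(-.134,.12,.12),Q);press(env,-.134,.12,.080,.062)
env.move_linear(hob(-.12,0,.2),Q)
env.sleep(.3)
s=env.snapshot('wrist');cv2.imwrite('pics/w2.png',cv2.resize(s['image'],(800,600)))
E
```

```text
[(79.3, -0.9), (78.0, -0.5), (76.9, -1.4), (75.9, -0.4), (74.9, -0.7), (74.0, -0.9), (73.0, -0.4), (72.0, -0.1), (70.9, -1.4), (69.9, -0.0), (68.9, -0.4), (67.9, -0.4), (66.9, -0.4), (65.9, 0.4), (65.3, 7.3), (64.7, 14.2), (64.2, 22.2), (63.6, 29.5)]
15.2083
[(79.3, 0.1), (78.0, -0.2), (77.0, 1.0), (75.9, 0.8), (74.9, 0.7), (73.9, 0.8), (73.0, 0.2), (72.0, 1.1), (70.9, 0.9), (69.9, 0.8), (68.9, 1.0), (67.9, 1.1), (66.9, 2.1), (65.9, 1.7), (65.3, 8.6), (64.8, 15.1), (64.2, 22.4), (63.7, 29.3)]
22.7417
```

View pics/w2.png

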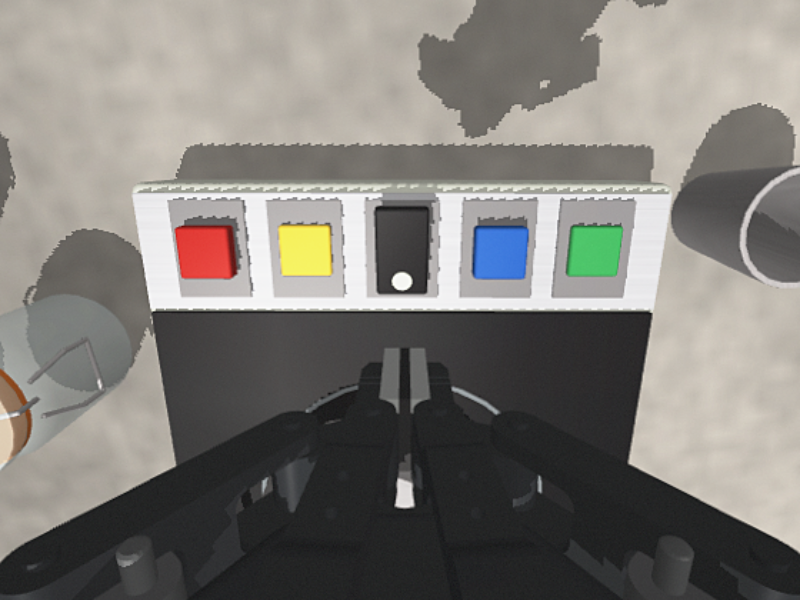

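Yellow (306,250) and green (594,250) now sit low with no cap side showing. Red and blue are still raised, the rocker is on, and the cup is standing. Both keys reached their stops at about 66 mm as expected, so I'm handing in.

```bash
python3 -c "
from workcell import env
print(env.hand_in())"
```

```text
the job is handed in; nothing more can be done
None
```

The job is handed in: the rocker is on, then yellow and green were pressed down to their stops in that order, with red and blue still up and pot, cup and jar never touched; `hand_in` returned no verdict.

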